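# Light the display base and hold the glass dome over the bird

### The job

Dress the lit bird display. First slide the dimmer on the display base until the white line on its black cap stands level with the red dot, and let go of it; then take the glass dome by its wooden knob, carry it up over the mugs and the vase, and bring it down round the bird until its rim is about 15 mm (a finger's width) above the dark wooden ledge of the base, upright and centred, touching neither the bird nor the base. Finish holding it still like that, in the gripper, so that a colleague can slip the price ticket under the rim; do not disturb the bird, the mugs or the vase.

Things in the scene. Friction and masses are not known exactly. Their poses are not given: they have to be found in the camera images.
- display: The display base, fixed to the table: a round dark wooden plinth (diameter 156 mm, 24 mm high) with a flat dimmer deck, 126 mm wide, running out along its -x (towards the robot) to 150 mm from the plinth's axis; the deck's aluminium face plate is 21 mm above the table. Origin on the plinth's axis at table level; z up, y along the dimmer's track.
- seat (a point): Centre of the base's ledge, the flat dark wooden ring on which the dome belongs: on the plinth's axis, 24 mm above the table, axes as display. Inside the ledge lies a white frosted light disc (diameter 90 mm, its top 3 mm above the ledge) on which the bird stands.
- dimmer (a joint): How far the dimmer's cap has been slid, m: 0 at the -y end of its track, 0.072 at the +y end; it grows along the base's +y. It slides with about 1.5 N of friction and stays where it is left. Starts between 0 and 0.012.
- dimmer_cap (a point): Centre of the top of the dimmer's black cap, 41 mm above the table; axes as display. The cap is 26 mm along x, 14 mm along y (the way it slides) and 16 mm tall; its underside is 4 mm above the face plate. A white line along x marks its middle. The track runs along the base's y, 106 mm in front (-x) of the seat.
- level_dot: Red sticker dot, 9 mm across and 0.8 mm thick, stuck on the dimmer's face plate beside the track, on the robot's side, 28 mm from the middle of the track; origin at its underside's centre, axes as the base's. The cap is set when its white line has the same place along the base's y as the dot.
- dome: Clear glass bell dome with a brass band round its rim, open below, standing on the table: outside diameter 112 mm (inside 103 mm at the rim and up to 70 mm height, then a rounded crown), glass 118 mm high, 160 mm with its knob; about 0.35 kg, the same all round. Origin at the centre of its rim, in the plane of the rim; z up through the knob.
- knob (a point): Middle of the dome's wooden knob, where to grip it: a plain upright cylinder of 26 mm diameter from 127 to 155 mm above the rim (this point 146 mm above the rim), its top at 160 mm; a brass collar of 32 mm diameter and the glass crown lie below 120 mm.
- bird: Loose blue-grey bird ornament on the light disc, 64 mm long (along its own y), 36 mm wide, 45 mm tall; origin at its underside's centre.
- front_mug: Loose white mug, the one nearest the robot, 94 mm tall, 82 x 112 mm with its handle (handle at its own -y); origin at its underside's centre. It stands between the dome and the display.
- vase: Loose black bud vase, 124 mm tall, 72 mm across; origin at its underside's centre. It stands between the dome and the display.
- back_mug: Loose white mug farther back, 100 mm tall, 78 x 114 mm with its handle (handle at its own -y); origin at its underside's centre.

How it is judged:
By the outcome, as a careful person would: the job done as asked, in the order asked, and still so for the second after the job is handed in, while the arm keeps its last pose, push and grip.
It also fails if it takes over 59 s, if anything falls off the work surface, if the arm or the gripper's body presses on something with over 40 N, if the wrist force passes 120 N, or if a joint passes its speed limit or range.

### The arm

A 7-joint arm with a two-finger parallel gripper is mounted at the origin on a cart in front of the work surface, level with it; the furniture and walls round the work are solid. World frame = base frame: x ahead of the robot, y to its left, z up, the work surface at z = 0. Lengths are in m, angles in rad, forces in N, time in s.
With the tool pointing down it reaches from about 0.425 to 0.95 m from the base axis. Payload 4.7 kg.
Tool frame: the origin (TCP) lies midway between the tips of the shut fingers; the grasp point (between the pads) lies 19 mm behind it; z points along the fingers, y is the line along which they close (so a half turn about z gives the same grasp; the last joint's range is limited). The gripper opens to 87 mm and grips with 3 to 60 N. Pads are 19 mm wide; open, the fingers measure 117 mm over their backs; the gripper's body (75 mm by 190 mm) begins 51 mm behind the grasp point.
Start: joints at [1.139, 0.469, -0.049, 1.532, 0.024, 1.141, -0.082], TCP at [0.265, -0.621, 0.223] pointing down, gripper open.
Joint ranges: [-2.59, 2.59], [-0.33, 1.99], [-1.39, 1.29], [0.1, 2.45], [-1.04, 4.18], [0.21, 1.99], [-2.66, 2.66]. Speed limits (rad/s): [2.57, 2.57, 3.14, 3.14, 3.14, 3.14, 3.14].

### API

Orientations are given as a unit quaternion [w, x, y, z].
In Python, from cell import telemetry, cams, close_job gives the robot as it stands.
- The arm moves only by the tool send_rows, never from a script. Its argument "rows" is a list of rows, each a list of 3 entries, a list of its own where there are three numbers: the closure, from -1 (fully open) to 1 (shut), then the shift along the tool's x, y, z in mm, then the turn about the tool's z in rad. A call has 1 to 8 rows; each row is the pose to reach, as a shift and turn from the pose commanded when the call began, along the tool's axes at that moment; what a row does not reach only later rows make up. A row lasts 1/10 s, in which the tool goes at most 50 mm and 8.59 degrees, less where a joint would pass 70% of its speed; a pose out of reach is approached as far as the arm can. A call with a gripper value outside its range is refused whole. The fingers move at their own pace and stop on an object; "grip_force" is the grip in N (left out, the last holds). Time passes only in rows, so rows that repeat a pose let the fingers close. It gives the time, the measured TCP pose, the force, the opening and the grip force at its end, in the units of the state.
- telemetry.get_state(): the state, without advancing time (a new reading comes with each control period).
- cams.get_image(name): name is "scene" or "side" or "wrist"; returns a dict with "frame" (420x560x3 uint8, red, green, blue), "vertical_fov" (degrees; the focal length in pixels is half the picture's height over the tangent of half this angle, whatever the lens; pixels are square), "cx", "cy" (the principal point, pixels), "world_to_cam" (4x4, takes a point from world to camera coordinates). Camera axes: x right, y up, looking along -z (the intrinsics and any distortion apply to the point x, -y, -z); pixel columns grow to the right and rows downward; lengths in m; the calibration is good to about 2 mm. The wrist camera is an equidistant fisheye: a pixel r from the principal point sees the ray r / f radians off the axis. A picture is of the moment at which its call begins. There is no depth.
- close_job(): hands the job in; it is judged then, once.
The state is a dict: "clock": time; "joints": joint angles; "joint_vel": joint speeds; "joint_efforts": joint torques, N m; "tool_pos": TCP position; "eef_rot": TCP orientation; "ft_force": force on the tool from outside, world axes, zero at the start; "torque": the same for the moment, N m; "gripper_width": finger opening in m; "gripper_force": force on a finger pad.
Only numpy, scipy, OpenCV 4.12 (cv2) and the standard library are available. Lean on these libraries where they do the work, as an engineer would, in place of code of your own. Each camera call takes 0.05 s, during which the arm holds its last target. There are 200 camera calls.

## Working session

There is one attempt and no reset: what is moved stays moved. The work goes in short steps, Python scripts to look and compute and a tool call to move; the robot and the scene stay as the last step left them, time stands still between calls to the robot, and variables do not carry over. Pictures are saved under pics/ and viewed, at most 13 in all, crops included, and the job is handed in when it is done.

Besides the shell and the picture viewer there is one more tool, called after ">>>" by a JSON object that holds its "method" and its "body", one argument or row to a line. send_rows: Moves the arm, as the interface text tells. Its arguments: {"type":"object","properties":{"rows":{"type":"array"},"grip_force":{"type":"number"}},"required":["rows"]}

```bash
mkdir -p pics; ls; cat > h.py <<'E'
import numpy as np, cv2
from cell import telemetry, cams
def get(n):
    c=cams.get_image(n); c['f']=210/np.tan(np.radians(c['vertical_fov'])/2); c['W']=np.array(c['world_to_cam']); c['name']=n; return c
def proj(c,P):
    p=c['W'][:3,:3]@np.asarray(P,float)+c['W'][:3,3]; x,y,z=p[0],-p[1],-p[2]
    if c['name']=='wrist':
        r=np.hypot(x,y); t=np.arctan2(r,z); return np.array([c['cx']+c['f']*t*x/r,c['cy']+c['f']*t*y/r])
    return np.array([c['cx']+c['f']*x/z,c['cy']+c['f']*y/z])
def ray(c,u,v):
    a,b=(u-c['cx'])/c['f'],(v-c['cy'])/c['f']
    if c['name']=='wrist':
        t=np.hypot(a,b); s=np.sinc(t/np.pi) and np.sin(t)/max(t,1e-9); d=np.array([a*s,-b*s,-np.cos(t)])
    else: d=np.array([a,-b,-1.])
    R=c['W'][:3,:3]; return -R.T@c['W'][:3,3], R.T@d/np.linalg.norm(d)
def onz(c,u,v,z):
    o,d=ray(c,u,v); return o+d*(z-o[2])/d[2]
def tri(obs):
    A=np.zeros((3,3)); b=np.zeros(3)
    for c,u,v in obs:
        o,d=ray(c,u,v); M=np.eye(3)-np.outer(d,d); A+=M; b+=M@o
    return np.linalg.solve(A,b)
def save(c,name): cv2.imwrite('pics/'+name,c['frame'][:,:,::-1])
E
python3 - <<'E'
from h import *
s=telemetry.get_state(); print(s)
for n in('scene','side','wrist'):
    c=get(n); save(c,n+'0.png'); o,d=ray(c,280,210); print(n,c['f'],c['cx'],c['cy'],o,d)
E
```

```text
pics
{'clock': 0.0, 'joints': array([ 1.13914024,  0.46946578, -0.04858663,  1.53371296,  0.02404646,
        1.1409917 , -0.08230943]), 'joint_vel': array([ 3.13552913e-05, -3.32335975e-05, -9.52306678e-04,  7.00199359e-04,
       -5.48694734e-04, -2.84828356e-04,  2.39288813e-04]), 'joint_efforts': array([-4.45649107e-05, -5.07981956e+01, -8.11664038e-02, -2.36155987e+01,
       -6.14765030e-02,  3.79952230e-02,  1.82027529e-04]), 'tool_pos': array([ 0.26434851, -0.62041921,  0.22147493]), 'eef_rot': array([-9.74282528e-04,  9.79792101e-01,  2.00016109e-01, -2.13641743e-04]), 'ft_force': array([-0.83294033, -0.27325182,  0.77936211]), 'torque': array([-0.03765797, -0.0445059 , -0.0056648 ]), 'gripper_force': 0.0, 'gripper_width': 0.08703722340695372}
scene 384.45729883807326 277.9853381543589 213.48953053340054 [0.10123283 0.5292531  0.61205716] [ 0.4889822  -0.64016548 -0.5925239 ]
side 527.2564393251197 275.206624215442 208.86732688950968 [0.12792234 1.29657803 0.61654323] [ 0.25280336 -0.90655034 -0.33801915]
wrist 325.19226210127806 282.7700283087571 205.34200416005345 [ 0.32551085 -0.59463069  0.38363126] [-0.24255152 -0.09309605 -0.96566137]
```

View pics/scene0.png

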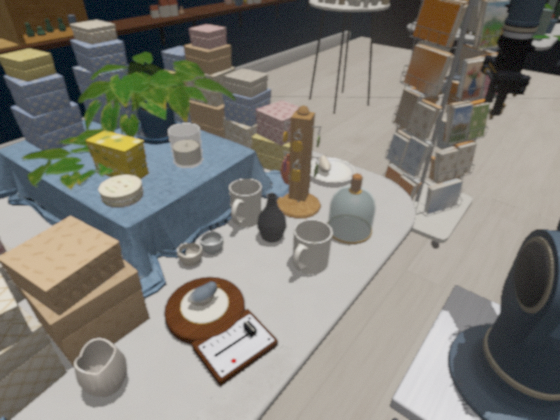

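View pics/side0.png

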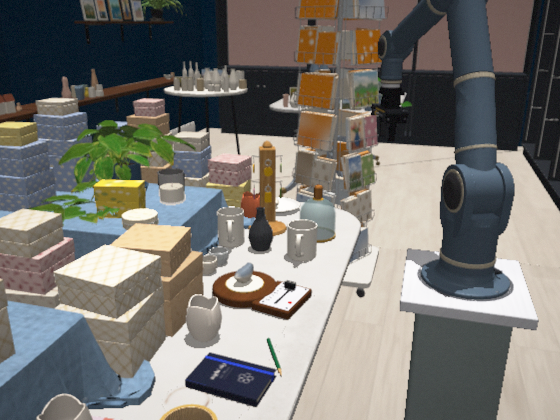

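The scene view shows the dome's knob at (357,183), the front mug at (312,247), the vase at (271,220), the back mug at (245,200), the plinth at (205,305), the cap at (251,328) and the red dot at (234,361). In the side view the knob is at (318,190), the cap at (290,286) and the plinth at (244,288).

```bash
python3 - <<'E'
from h import *
cs={n:get(n) for n in('scene','side')}
def big(m):
    n,l,s,c=cv2.connectedComponentsWithStats(m.astype(np.uint8)); 
    return [(c[i].round(2).tolist(),s[i].tolist()) for i in np.argsort(-s[1:,4])[:3]+1]
def mask(c,box,fn):
    x0,y0,x1,y1=box; h=cv2.cvtColor(c['frame'],cv2.COLOR_RGB2HSV).astype(int); m=np.zeros(h.shape[:2],bool)
    m[y0:y1,x0:x1]=fn(h,c['frame'].astype(int))[y0:y1,x0:x1]; return m
red=lambda h,f:(f[...,0]-f[...,1]>70)&(f[...,0]-f[...,2]>70)
brown=lambda h,f:(f[...,0]-f[...,2]>25)
black=lambda h,f:h[...,2]<60
S,D=cs['scene'],cs['side']
for nm,box,fn in[('dot',(215,345,255,375),red),('knob',(340,170,375,200),brown),('wood',(150,265,290,390),brown),('cap',(240,315,262,345),black)]:
    print('S',nm,big(mask(S,box,fn)))
for nm,box,fn in[('dot',(255,285,305,310),red),('knob',(305,182,330,202),brown),('wood',(205,260,318,320),brown),('cap',(280,275,300,295),black)]:
    print('D',nm,big(mask(D,box,fn)))
a=cv2.resize(S['frame'][255:390,150:290],None,fx=4,fy=4,interpolation=cv2.INTER_CUBIC)
cv2.imwrite('pics/sc.png',a[:,:,::-1])
b=cv2.resize(D['frame'][180:325,200:350],None,fx=4,fy=4,interpolation=cv2.INTER_CUBIC); cv2.imwrite('pics/sd.png',b[:,:,::-1])
E
```

```text
S dot [([233.3, 360.3], [232, 359, 4, 4, 10])]
S knob [([356.02, 183.59], [349, 173, 14, 22, 193])]
S wood [([207.83, 319.69], [165, 277, 112, 107, 3097]), ([233.17, 360.26], [231, 358, 6, 5, 23]), ([256.17, 318.5], [255, 317, 4, 4, 6])]
S cap [([248.98, 330.62], [245, 325, 10, 11, 47])]
D dot [([289.5, 302.33], [288, 302, 4, 2, 6])]
D knob [([316.62, 192.46], [305, 184, 19, 17, 162]), ([306.08, 185.62], [305, 183, 4, 6, 13]), ([312.0, 185.0], [312, 185, 1, 1, 1])]
D wood [([252.73, 294.68], [213, 270, 98, 49, 1706]), ([289.64, 301.91], [288, 301, 4, 3, 11]), ([214.5, 260.5], [214, 260, 2, 2, 4])]
D cap [([289.36, 285.46], [285, 282, 10, 8, 59]), ([287.5, 290.5], [287, 290, 2, 2, 2])]
```

View pics/sc.png

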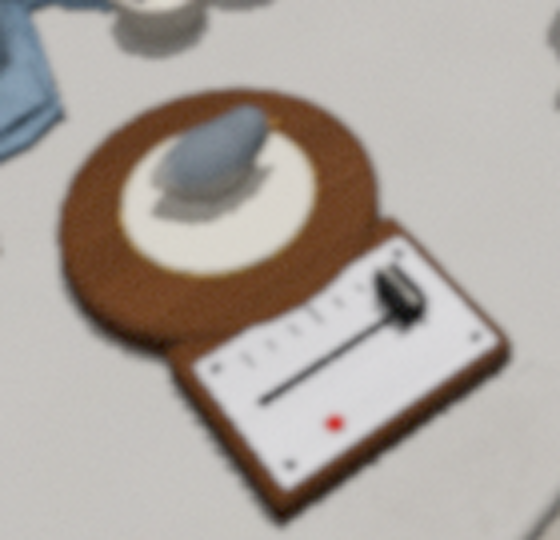

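View pics/sd.png

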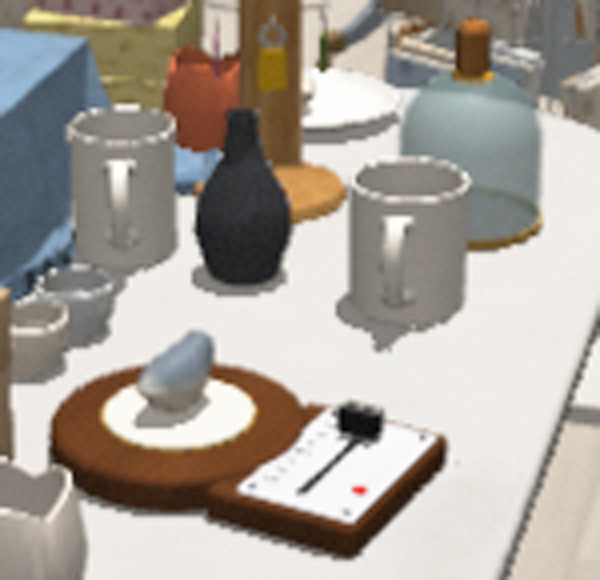

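The crops show the plate's screws in the scene view at about (204,347), (222,371), (269,339) and (250,318), and the dot at (233.3,360.3). The disc is centred near (204.5,304), and the cap sits at the track's -y end.

```bash
python3 - <<'E'
from h import *
S,D=get('scene'),get('side')
P=[onz(S,u,v,.021) for u,v in[(204,347.2),(222.5,371),(268.7,339.2),(249.7,318.5)]]
print('scr',np.round(P,4).tolist())
for a,b in((0,3),(1,2)): d=P[b]-P[a]; print(np.linalg.norm(d),np.degrees(np.arctan2(d[1],d[0])))
print('dot',onz(S,233.3,360.3,.0218),onz(D,289.6,302,.0218))
print('trackend',onz(S,215,355.7,.021))
from scipy.optimize import least_squares
def circ(Q,r):
    f=least_squares(lambda p:np.hypot(Q[:,0]-p[0],Q[:,1]-p[1])-r,Q[:,:2].mean(0),loss='soft_l1',f_scale=.001); return f.x,np.sqrt(np.mean(f.fun**2))
# plinth upper edge + disc edge: hull of wood mask & white mask inside it
for c,box,dz in((S,(150,265,290,390),0),(D,(205,255,318,322),0)):
    x0,y0,x1,y1=box; f=c['frame'].astype(int)
    m=np.zeros(f.shape[:2],np.uint8); m[y0:y1,x0:x1]=(f[...,0]-f[...,2]>25)[y0:y1,x0:x1]
    cnt=max(cv2.findContours(m,cv2.RETR_EXTERNAL,cv2.CHAIN_APPROX_NONE)[0],key=len)[:,0]
    Q=np.array([onz(c,u,v,.024) for u,v in cnt]); 
    # far-side points of rim
    o=ray(c,280,210)[0]
    ctr=np.array(onz(c,*( (204.5,304) if c is S else (245,284)),.027))
    dirv=(ctr-o)[:2]; dirv/=np.linalg.norm(dirv)
    k=((Q[:,:2]-ctr[:2])@dirv>-.01)&(np.linalg.norm(Q[:,:2]-ctr[:2],axis=1)<.09)
    print('plinth',circ(Q[k],.078),k.sum(),ctr)
    fill=np.zeros_like(m); cv2.drawContours(fill,[cnt],-1,1,-1)
    w=((f.min(2)>150)&(fill>0)).astype(np.uint8)
    n,l,s,cc=cv2.connectedComponentsWithStats(w)
    for i in np.argsort(-s[1:,4])[:2]+1:
        cn=max(cv2.findContours((l==i).astype(np.uint8),cv2.RETR_EXTERNAL,cv2.CHAIN_APPROX_NONE)[0],key=len)[:,0]
        Q=np.array([onz(c,u,v,.027) for u,v in cn]); print(cc[i],s[i],circ(Q,.045))
# knob: top centre & bottom
print('knob',tri([(S,356.02,183.5),(D,318.3,191.8)]))
E
```

```text
scr [[0.4438, 0.2932, 0.021], [0.3868, 0.3051, 0.021], [0.3656, 0.2102, 0.021], [0.4221, 0.1975, 0.021]]
0.09811388191301251 -102.76734466754681
0.0972489569369775 -102.53927891071088
dot [0.38591177 0.28010507 0.0218    ] [0.38670862 0.28371766 0.0218    ]
trackend [0.41680925 0.29292555 0.021     ]
plinth (array([0.50486063, 0.23294561]), np.float64(0.001854437269327682)) 102 [0.5094582  0.22955555 0.027     ]
[205.02533172 308.1761158 ] [181 289  47  34 829] (array([0.5118285 , 0.22760746]), np.float64(0.012873511150021083))
plinth (array([0.50734955, 0.24130732]), np.float64(0.015346130448609045)) 104 [0.50778127 0.24018895 0.027     ]
[227.33333333 282.5       ] [226 277   5  12  12] (array([0.51144943, 0.23204726]), np.float64(0.00046688274159076515))
[238. 291.] [236 291   5   1   5] (array([0.49920081, 0.32042443]), np.float64(8.920115181435711e-05))
knob [ 0.42026112 -0.17548122  0.13722528]
```

```bash
python3 - <<'E'
from h import *
S,D=get('scene'),get('side')
sd=lambda x,y:(200+x/4,180+y/4)
T={'fmug rim':((313,230),sd(410,172),.094),'bmug rim':((246,186),sd(122,118),.1),'vase top':((272,200),sd(242,112),.124),'tower base':((299,206),sd(290,192),.01),'tower top':((305,112),(267,145),.25),'tower left bead':((285,165),(249,178),.15),'bird top':((206,288),(244,270),.069)}
for k,(a,b,z) in T.items(): print(k,tri([(S,*a),(D,*b)]).round(3),onz(S,*a,z).round(3),onz(D,*b,z).round(3))
E
```

```text
fmug rim [ 0.43  -0.017  0.095] [ 0.43  -0.018  0.094] [ 0.431 -0.021  0.094]
bmug rim [ 0.652 -0.052  0.099] [ 0.65 -0.05  0.1 ] [ 0.653 -0.052  0.1  ]
vase top [ 0.549 -0.022  0.122] [ 0.541 -0.016  0.124] [ 0.553 -0.025  0.124]
tower base [ 0.561 -0.159  0.015] [ 0.57  -0.168  0.01 ] [ 0.559 -0.164  0.01 ]
tower top [ 0.584 -0.192  0.263] [ 0.599 -0.217  0.25 ] [ 0.604 -0.255  0.25 ]
tower left bead [ 0.605 -0.126  0.162] [ 0.586 -0.122  0.15 ] [ 0.651 -0.214  0.15 ]
bird top [0.52  0.212 0.049] [0.506 0.223 0.069] [0.506 0.251 0.069]
```

>>> {"method": "send_rows", "body": {
  "rows": [
    [-1, [20, -20, -20], 0.1],
    [-1, [60, -50, -40], 0.2],
    [-1, [100, -80, -60], 0.3],
    [-1, [140, -110, -80], 0.4],
    [-1, [180, -140, -80], 0.5],
    [-1, [220, -170, -80], 0.6],
    [-1, [260, -200, -80], 0.62],
    [-1, [300, -230, -80], 0.62]
  ]
}}

```text
clock: 1.25
tool_pos: [0.4458, -0.2993, 0.3031]
eef_rot: [0.0, 0.994, -0.109, 0.001]
ft_force: [0.7, -0.5, -0.5]
gripper_width: 0.0869
gripper_force: 0.0
```

Tower about (0.575, -0.17), 0.26 m tall. The mugs and vase heights match the sizes given. The tool is now aligned with the base yaw, so I go on to the dimmer.

>>> {"method": "send_rows", "body": {
  "rows": [
    [-1, [-6, -40, 0], 0],
    [-1, [-12, -85, 0], 0],
    [-1, [-20, -130, 0], 0],
    [-1, [-28, -175, 0], 0],
    [-1, [-36, -220, 0], 0],
    [-1, [-45, -265, 0], 0],
    [-1, [-60, -310, 10], 0],
    [-1, [-80, -350, 30], 0]
  ]
}}

```text
clock: 2.05
tool_pos: [0.4434, 0.0604, 0.2739]
eef_rot: [-0.001, 0.994, -0.108, 0.002]
ft_force: [0.9, 0.7, 0.2]
gripper_width: 0.0872
gripper_force: 0.0
```

>>> {"method": "send_rows", "body": {
  "rows": [
    [-1, [-25, -40, 20], 0],
    [-1, [-50, -80, 40], 0],
    [-1, [-80, -120, 60], 0],
    [-1, [-100, -150, 70], 0],
    [-1, [-100, -150, 70], 0]
  ]
}}

```text
clock: 2.55
tool_pos: [0.3734, 0.2307, 0.2017]
eef_rot: [-0.001, 0.995, -0.103, -0.001]
ft_force: [-0.6, -0.8, 0.9]
gripper_width: 0.087
gripper_force: 0.0
```

```bash
python3 - <<'E'
from h import *
c=get('wrist'); save(c,'w1.png'); s=telemetry.get_state(); print(s['tool_pos'],s['eef_rot'],s['ft_force'])
for P in [(.386,.281,.022),(.507,.231,.027),(.397,.225,.041),(.4046,.2515,.021)]: print(P,proj(c,P).round(1))
E
```

```text
[0.37531805 0.22807051 0.20215529] [ 1.27345863e-06  9.94458066e-01 -1.05132338e-01 -5.87962953e-04] [-0.12804006 -0.23146601  0.81073069]
(0.386, 0.281, 0.022) [234.4 185.1]
(0.507, 0.231, 0.027) [255.3  63.2]
(0.397, 0.225, 0.041) [283.2 166.6]
(0.4046, 0.2515, 0.021) [257.2 162.3]
```

View pics/w1.png

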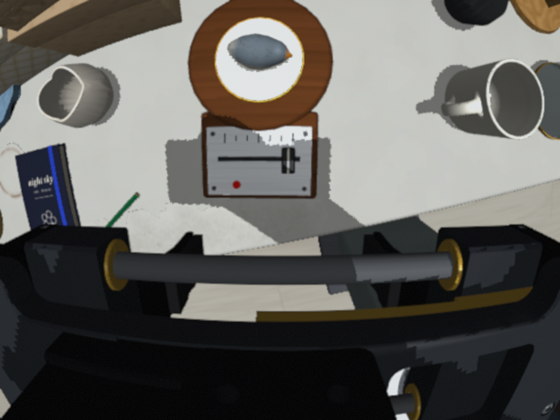

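The wrist view shows the dot at (236,184), the cap at (288,160) with its light line, the disc at (259,60), and the bird centred on the disc. I'll measure them properly now.

```bash
cat >> h.py <<'E'
from scipy.optimize import least_squares
def circ(Q,r):
    f=least_squares(lambda p:np.hypot(Q[:,0]-p[0],Q[:,1]-p[1])-r,Q[:,:2].mean(0),loss='soft_l1',f_scale=.001); return f.x,np.sqrt(np.mean(f.fun**2))
def edge(m): return max(cv2.findContours(m.astype(np.uint8),cv2.RETR_EXTERNAL,cv2.CHAIN_APPROX_NONE)[0],key=len)[:,0]
def roi(m,x0,y0,x1,y1):
    o=np.zeros(m.shape,bool); o[y0:y1,x0:x1]=m[y0:y1,x0:x1]; return o
def cen(m): v,u=np.nonzero(m); return u.mean(),v.mean(),len(u)
E
python3 - <<'E'
from h import *
c=get('wrist'); f=c['frame'].astype(int)
u,v,n=cen(roi((f[...,0]-f[...,1]>60)&(f[...,0]-f[...,2]>60),225,172,248,196)); dot=onz(c,u,v,.0218); print('dot',u,v,n,dot)
e=edge(roi(f.min(2)>150,200,5,320,105)); Q=np.array([onz(c,a,b,.027) for a,b in e]); print('disc',circ(Q,.045),e.min(0),e.max(0))
e=edge(roi(f[...,0]-f[...,2]>25,170,0,350,112)); e=e[(e[:,1]>0)&(e[:,1]<105)]; Q=np.array([onz(c,a,b,.024) for a,b in e]); print('plinth',circ(Q,.078))
u,v,n=cen(roi(f.max(2)<70,278,145,300,176)); print('capblack',u,v,n,onz(c,u,v,.041))
print(f[150:176:2,278:300,1])
sc=[]
for x,y in((211,134),(307,134),(213,188),(305,188)):
    u,v,n=cen(roi(f.max(2)<130,x-5,y-5,x+6,y+6)); sc.append(onz(c,u,v,.021)); print(u,v,n,sc[-1])
for a,b in((1,0),(3,2)): d=sc[b]-sc[a]; print(np.degrees(np.arctan2(d[1],d[0])),np.linalg.norm(d))
print(np.mean(sc,0))
E
```

```text
dot 234.0 187.0 37 [0.38626635 0.27914895 0.0218    ]
disc (array([0.51183822, 0.2268425 ]), np.float64(0.0008305053397993087)) [213  21] [299 103]
plinth (array([0.50728548, 0.22753069]), np.float64(0.0028010970229248506))
capblack 285.3781818181818 162.31272727272727 275 [0.4027659  0.21912716 0.041     ]
[[135 113  81  57  49  49  55  72  67  55  50  50  55  85 125 140 143 142
  142 142 143 142]
 [117  74  33  22  23  24  61 108  98  58  28  20  21  32  79 127 142 143
  143 143 143 143]
 [106  60  30  26  27  32  69 113 101  61  31  26  25  26  70 125 142 143
  143 143 143 143]
 [104  56  28  26  25  32  70 113 101  60  32  25  23  26  68 122 138 140
  140 138 140 139]
 [ 96  54  27  25  24  31  70 112 100  59  30  23  24  24  63 113 130 131
  130 132 136 139]
 [ 26  19  22  24  25  38  84 131 119  73  34  24  23  19  25  34  37  36
   39  77 125 141]
 [ 26  24  43  53  54  68 128 194 178 115  70  62  60  46  36  31  25  22
   30  72 124 138]
 [ 90  51  32  39  52  60 119 192 178 116  74  69  66  65 115 165 150 126
  121 125 133 137]
 [101  55  24  24  28  35 105 180 167 110  71  67  64  55  82 123 137 138
  138 138 137 137]
 [102  56  23  22  21  29  68 108  93  62  48  59  62  65 104 132 140 140
  140 140 140 140]
 [ 98  54  26  20  21  27  67 108  89  44  29  51  59  68 108 130 135 137
  136 136 137 137]
 [101  54  25  20  18  27  68 108  88  45  23  21  26  55 114 150 148 141
  140 140 141 141]
 [110  67  31  23  22  27  66 106  87  46  22  20  21  71 151 194 172 144
  139 140 141 140]]
210.45283018867926 133.54716981132074 53 [0.44822752 0.29068856 0.021     ]
309.2142857142857 134.33333333333334 42 [0.42440146 0.18873689 0.021     ]
211.63333333333333 190.36666666666667 30 [0.38789361 0.3045241  0.021     ]
305.8833333333333 189.23333333333332 60 [0.36732434 0.20387705 0.021     ]
76.84608051467319 0.1046987218665952
78.44950039028761 0.10272742533209483
[0.40696173 0.24695665 0.021     ]
```

>>> {"method": "send_rows", "body": {
  "rows": [
    [-0.4, [10, 1, 40], 0],
    [-0.4, [20, 2, 80], 0],
    [-0.4, [29, 3, 120], 0],
    [-0.4, [29, 3, 140], 0],
    [-0.4, [29, 3, 150], 0],
    [-0.4, [29, 3, 150], 0]
  ],
  "grip_force": 5
}}

```text
clock: 3.25
tool_pos: [0.4049, 0.2155, 0.052]
eef_rot: [0.001, 0.994, -0.109, -0.0]
ft_force: [0.1, 0.6, -0.4]
gripper_width: 0.0613
gripper_force: 0.0
```

```bash
python3 - <<'E'
from h import *
c=get('wrist'); save(c,'w2.png'); s=telemetry.get_state(); print(s['tool_pos'],s['eef_rot'],s['ft_force'],s['gripper_width'])
c=get('scene'); a=cv2.resize(c['frame'][255:390,150:290],None,fx=4,fy=4,interpolation=cv2.INTER_CUBIC); 
w=cv2.imread('pics/w2.png'); cv2.imwrite('pics/m2.png',np.hstack([cv2.resize(w[100:300,150:400],None,fx=1.6,fy=1.6),cv2.resize(a[:,:,::-1],(400,320))]))
E
```

```text
[0.40537795 0.21632872 0.05300744] [ 3.27218569e-05  9.94052894e-01 -1.08897412e-01  4.42897666e-04] [-0.76950801  0.07275229  0.38601945] 0.06110782017724315
```

View pics/m2.png

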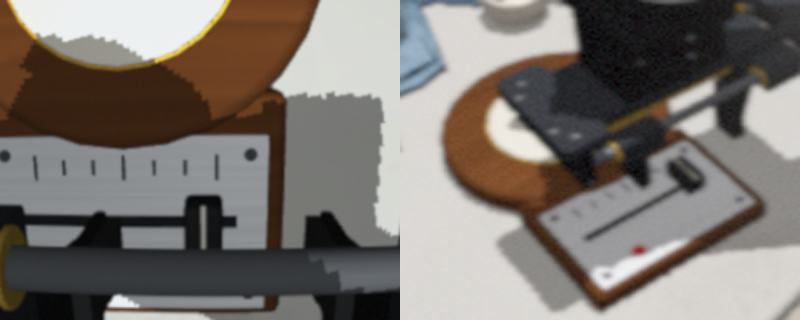

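The fingers straddle the cap: it is at column 203 of the left crop, between fingers at 85 and 320. Next I go down, grip lightly and slide.

>>> {"method": "send_rows", "body": {
  "rows": [
    [-0.4, [0, 0, 12], 0],
    [-0.4, [0, 0, 23], 0],
    [0.3, [0, 0, 23], 0],
    [0.9, [0, 0, 23], 0],
    [0.9, [0, 0, 23], 0],
    [0.9, [0, 0, 23], 0],
    [0.9, [0, 0, 23], 0],
    [0.9, [0, 0, 23], 0]
  ],
  "grip_force": 6
}}

```text
clock: 4.15
tool_pos: [0.4048, 0.2167, 0.0297]
eef_rot: [-0.0, 0.994, -0.108, 0.0]
ft_force: [0.5, 0.5, 0.4]
gripper_width: 0.0209
gripper_force: 0.0
```

>>> {"method": "send_rows", "body": {
  "rows": [
    [0.9, [0, 0, 0], 0],
    [0.9, [0, 0, 0], 0],
    [0.9, [0, -10, 0], 0],
    [0.9, [0, -20, 0], 0],
    [0.9, [0, -30, 0], 0],
    [0.9, [0, -40, 0], 0],
    [0.9, [0, -48, 0], 0],
    [0.9, [0, -48, 0], 0]
  ]
}}

```text
clock: 4.95
tool_pos: [0.4155, 0.2653, 0.0296]
eef_rot: [-0.001, 0.994, -0.108, 0.001]
ft_force: [1.0, 1.1, 0.2]
gripper_width: 0.0135
gripper_force: 6.0
```

```bash
python3 - <<'E'
from h import *
s=telemetry.get_state(); print(s['tool_pos'],s['ft_force'],s['gripper_width'],s['gripper_force'])
c=get('wrist'); save(c,'w3.png'); d=get('scene'); save(d,'s3.png')
w=c['frame'][80:310,130:410,::-1]; t=d['frame'][300:390,190:290,::-1]
cv2.imwrite('pics/m3.png',np.hstack([cv2.resize(w,(400,330)),cv2.resize(t,(367,330),interpolation=cv2.INTER_CUBIC)]))
E
```

```text
[0.41546725 0.26527228 0.02959533] [1.01300245 1.08464453 0.18409013] 0.013475226026187209 6.000622138381004
```

View pics/m3.png

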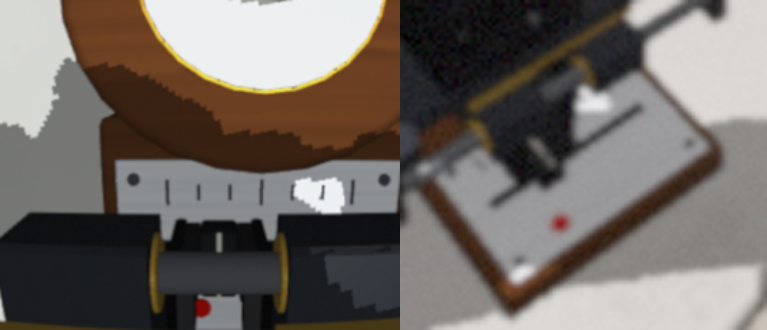

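The cap is held. In the wrist picture its line is at about (283,248) and the dot at about (272,293), so a few mm are still to go.

```bash
cat > lvl.py <<'E'
from h import *
c=get('wrist'); f=c['frame'].astype(int); s=telemetry.get_state(); y=np.array([.217,.976,0]); x=np.array([.976,-.217,0])
red=(f[...,0]-f[...,1]>60)&(f[...,0]-f[...,2]>60)
n,l,st,cc=cv2.connectedComponentsWithStats(roi(red,200,140,340,330).astype(np.uint8)); i=1+np.argmax(st[1:,4])
dot=onz(c,*cc[i],.0218); print('dot px',cc[i],st[i],dot)
E
cat lvl.py - > /tmp/a.py <<'E'
print(f[236:264:3,272:296,1])
for u,v in((283.3,248.7),): p=onz(c,u,v,.041); print('line',p,'dy,dx to dot',(dot-p)@y,(dot-p)@x,'tcp->dot',(dot-s['tool_pos'])@y,(dot-s['tool_pos'])@x)
E
PYTHONPATH=. python3 /tmp/a.py
```

```text
Traceback (most recent call last):
  File "h.py", line 1, in <module>
    import numpy as np, cv2
ModuleNotFoundError: No module named 'cv2'
```

```bash
cp /tmp/a.py a.py; python3 a.py
```

```text
dot px [270.68478261 294.48913043] [267 289   9  12  92] [0.38624589 0.27816953 0.0218    ]
[[ 14   7  10  10   9   8  11  10   9  10   9   9   9  10   9  10   8  11
    9  10   9   7  11  29]
 [  8  11   7  12  10  10  11  11  11  10   9  11   8  11   9  11  10  11
    9  10   9  12   9  12]
 [ 16  14  15  14  14  13  14  13  24  55  86  96  81  50  21  14  16  15
   17  13  14  12  11  12]
 [ 18  19  20  19  19  21  17  18  36  82 124 137 118  74  31  19  20  19
   19  20  20  20  17  15]
 [ 18  21  20  19  20  21  19  19  36  81 125 136 119  74  31  19  19  21
   21  20  20  21  15  16]
 [ 19  20  22  20  19  20  21  18  36  81 124 137 118  73  31  18  20  21
   20  20  21  19  17  16]
 [ 19  21  22  21  21  22  21  20  35  78 120 132 114  70  31  20  21  20
   21  23  20  19  19  18]
 [ 37  36  37  36  37  37  36  37  37  37  35  36  37  36  36  38  36  37
   37  37  38  37  37  36]
 [ 45  47  45  45  44  46  45  45  45  45  47  44  45  46  45  46  45  44
   45  45  45  46  45  45]
 [ 50  51  49  51  50  50  50  50  50  50  51  49  51  50  50  50  50  50
   50  49  50  50  50  50]]
line [0.42107026 0.26284691 0.041     ] dy,dx to dot 0.0073979877896939 -0.037313602761759865 tcp->dot 0.007270266177257738 -0.03130637667714665
```

>>> {"method": "send_rows", "body": {
  "rows": [
    [0.9, [0, -4, 0], 0],
    [0.9, [0, -8, 0], 0],
    [0.9, [0, -8, 0], 0]
  ]
}}

```text
clock: 5.4
tool_pos: [0.4169, 0.2716, 0.0296]
eef_rot: [-0.0, 0.994, -0.108, 0.0]
ft_force: [0.2, -1.1, 2.6]
gripper_width: 0.0142
gripper_force: 6.0
```

```bash
sed -i 's/^print(f\[236.*/print(np.round(f[245:255,272:296,1].mean(0)))/; s/283.3,248.7/283.05,248.7/' a.py; python3 a.py
```

```text
dot px [280.81203008 294.46616541] [274 289  14  12 133] [0.38653771 0.27928388 0.0218    ]
[ 19.  20.  21.  21.  20.  20.  20.  19.  36.  81. 124. 137. 118.  73.
  32.  19.  20.  20.  19.  20.  20.  19.  17.  16.]
line [0.42265844 0.26998808 0.041     ] dy,dx to dot 0.0012345078912431046 -0.037271016628975855 tcp->dot 0.0009298001312192676 -0.031254823389941136
```

>>> {"method": "send_rows", "body": {
  "rows": [
    [0.9, [0, -1, 0], 0],
    [0.9, [0, -1, 0], 0],
    [0.9, [0, -1, 0], 0],
    [0.2, [0, -1, 0], 0],
    [0, [0, -1, 0], 0],
    [0, [0, -1, 0], 0],
    [0, [0, -1, 0], 0],
    [0, [0, -1, 0], 0]
  ]
}}

```text
clock: 6.25
tool_pos: [0.4169, 0.2724, 0.0295]
eef_rot: [0.0, 0.994, -0.108, -0.0]
ft_force: [-0.2, -0.5, 0.1]
gripper_width: 0.0412
gripper_force: 0.0
```

>>> {"method": "send_rows", "body": {
  "rows": [
    [0, [0, 0, -25], 0],
    [-0.5, [0, 0, -65], 0],
    [-1, [-15, 0, -105], 0],
    [-1, [-40, 5, -145], 0],
    [-1, [-40, 10, -170], 0],
    [-1, [-40, 10, -170], 0],
    [-1, [-40, 10, -170], 0]
  ]
}}

```text
clock: 6.95
tool_pos: [0.3759, 0.271, 0.1996]
eef_rot: [-0.0, 0.994, -0.109, 0.0]
ft_force: [-0.1, 0.2, -0.1]
gripper_width: 0.0826
gripper_force: 0.0
```

```bash
python3 - <<'E'
from h import *
c=get('wrist'); f=c['frame'].astype(int); save(c,'w4.png'); S=get('scene'); save(S,'s4.png'); s=telemetry.get_state(); print(s['tool_pos'],s['gripper_width'])
print([proj(c,p).round(1) for p in((.5095,.229,.027),(.386,.279,.022),(.415,.27,.041))])
red=(f[...,0]-f[...,1]>60)&(f[...,0]-f[...,2]>60)
n,l,st,cc=cv2.connectedComponentsWithStats(roi(red,150,120,340,240).astype(np.uint8))
for i in np.argsort(-st[1:,4])[:2]+1: print(cc[i],st[i],onz(c,*cc[i],.0218))
w=cv2.resize(f[100:220,180:340,::-1].astype(np.uint8),(480,360),interpolation=cv2.INTER_CUBIC); t=cv2.resize(S['frame'][310:390,190:290,::-1],(310,360),interpolation=cv2.INTER_CUBIC)
cv2.imwrite('pics/m4.png',np.hstack([w,t]))
E
```

```text
[0.37530367 0.27054816 0.19823355] 0.08491055867530643
[array([294.3,  55. ]), array([273. , 180.1]), array([274.9, 153.2])]
[273.         179.75609756] [270 177   7   7  41] [0.38636881 0.27894839 0.0218    ]
```

View pics/m4.png

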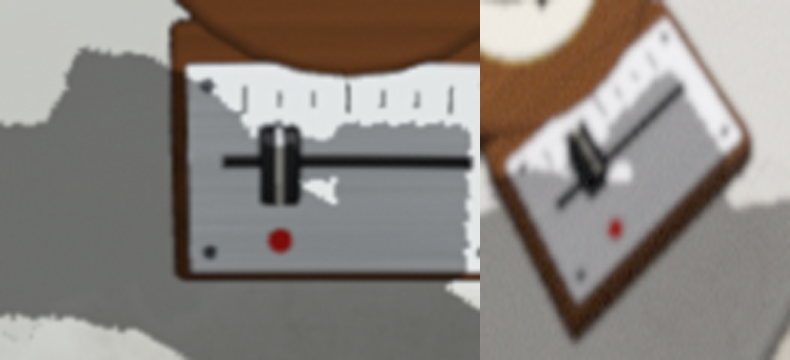

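The cap stands level with the dot, both at column 280 of the left crop, and the fingers are clear. I check this numerically and measure the seat from here.

```bash
cat > m.py <<'E'
from h import *
c=get('wrist'); f=c['frame'].astype(int)
g=f[145:167,266:282,1].mean(0); k=np.arange(266,282); print(g.round())
w=np.where((k>=270)&(k<=276),np.clip(g-35,0,None),0); u=(w*k).sum()/w.sum()
red=(f[...,0]-f[...,1]>60)&(f[...,0]-f[...,2]>60); du,dv,n=cen(roi(red,250,165,300,195)); dot=onz(c,du,dv,.0218); L=onz(c,u,155,.041)
y=np.array([.217,.976,0]); print('line u',u,L,'dot',du,dv,dot,'dy mm',(dot-L)@y*1e3)
e=edge(roi(f.min(2)>150,245,5,345,101)); e=e[e[:,1]<99]; Q=np.array([onz(c,a,b,.027) for a,b in e]); print('disc',circ(Q,.045),e.min(0),e.max(0))
e=edge(roi((f[...,0]-f[...,2]>25),200,1,390,118)); 
e=e[(e[:,1]>1)&(e[:,1]<100)]; Q=np.array([onz(c,a,b,.024) for a,b in e]); print('plinth',circ(Q,.078),e.min(0),e.max(0))
E
python3 m.py
```

```text
[ 39.  27.  29.  28.  60. 111. 121.  86.  43.  28.  27.  25.  41.  80.
 106. 119.]
line u 271.7621153491801 [0.41303477 0.27257651 0.041     ] dot 272.0 179.2439024390244 [0.38628714 0.27900246 0.0218    ] dy mm 0.46749209250669727
disc (array([0.51185054, 0.22688768]), np.float64(0.0008584999391282343)) [252  12] [338  94]
plinth (array([0.50698828, 0.22795682]), np.float64(0.0032142671054714743)) [222   2] [366  99]
```

>>> {"method": "send_rows", "body": {
  "rows": [
    [-1, [25, 6, -20], 0],
    [-1, [54, 13, -40], 0],
    [-1, [54, 13, -40], 0],
    [-1, [54, 13, -40], 0]
  ]
}}

```text
clock: 7.5
tool_pos: [0.4257, 0.2464, 0.2384]
eef_rot: [0.0, 0.994, -0.109, -0.001]
ft_force: [-0.2, 0.2, -0.2]
gripper_width: 0.0869
gripper_force: 0.0
```

```bash
cat > seat.py <<'E'
from h import *
c=get('wrist'); f=c['frame'].astype(int); save(c,'w5.png')
u0,v0=proj(c,(.5119,.2269,.027)); print(u0,v0)
B=[int(u0-60),int(max(v0-60,0)),int(u0+60),int(v0+60)]
for r,z,m in((.045,.027,f.min(2)>150),(.078,.024,f[...,0]-f[...,2]>25)):
    if r>.05: B=[B[0]-40,max(B[1]-40,0),B[2]+40,B[3]]
    n,l,st,cc=cv2.connectedComponentsWithStats(roi(m,*B).astype(np.uint8))
    i=l[int(v0+ (12 if r<.05 else 50))-0,int(u0)] if r<.05 else 1+np.argmax(st[1:,4])
    e=edge(l==i); Q=np.array([onz(c,a,b,z) for a,b in e]); d=np.linalg.norm(Q[:,:2]-[.5119,.2269],axis=1); k=abs(d-r)<.006
    if r>.05: k&=((Q[:,:2]-[.5119,.2269])@[.976,-.217]>-.05)
    print(circ(Q[k],r),k.sum(),len(k),st[i])
E
python3 seat.py
```

```text
282.43369390494246 105.31024497137179h.py:26: RuntimeWarning: Mean of empty slice.
  f=least_squares(lambda p:np.hypot(Q[:,0]-p[0],Q[:,1]-p[1])-r,Q[:,:2].mean(0),loss='soft_l1',f_scale=.001); return f.x,np.sqrt(np.mean(f.fun**2))
  ret = um.true_divide(
Traceback (most recent call last):
  File "seat.py", line 11, in <module>
    print(circ(Q[k],r),k.sum(),len(k),st[i])
          ~~~~^^^^^^^^
  File "h.py", line 26, in circ
    f=least_squares(lambda p:np.hypot(Q[:,0]-p[0],Q[:,1]-p[1])-r,Q[:,:2].mean(0),loss='soft_l1',f_scale=.001); return f.x,np.sqrt(np.mean(f.fun**2))
ValueError: Initial guess is outside of provided bounds
```

```bash
cat > seat.py <<'E'
from h import *
import sys
c=get('wrist'); f=c['frame'].astype(int); save(c,sys.argv[1])
h=cv2.cvtColor(c['frame'],cv2.COLOR_RGB2HSV); m=((h[...,1]>90)&(h[...,0]<25)).astype(np.uint8)
ed=np.argwhere(cv2.morphologyEx(m,cv2.MORPH_GRADIENT,np.ones((3,3),np.uint8)))
p0=np.array([.5119,.2269])
for it in range(3):
  for r,z in((.045,.027),(.078,.024)):
    Q=np.array([onz(c,b,a,z) for a,b in ed]); d=Q[:,:2]-p0; k=abs(np.linalg.norm(d,axis=1)-r)<.005
    if r>.05: k&=d@[.976,-.217]>-.045
    p,e=circ(Q[k],r); a=np.degrees(np.arctan2(d[k,1],d[k,0])); print(r,p.round(4),e.round(5),k.sum(),np.histogram(a,8,(-180,180))[0])
    if r<.05:p0=p
E
python3 seat.py w5.png
```

```text
0.045 [0.5119 0.2267] 0.00093 639 [83 74 85 77 85 78 83 74]
0.078 [0.5086 0.2275] 0.0024 718 [ 12 119 137 121 139 119  71   0]
0.045 [0.5119 0.2267] 0.00093 639 [83 73 84 77 86 78 84 74]
0.078 [0.5086 0.2275] 0.0024 718 [ 12 119 137 121 139 119  71   0]
0.045 [0.5119 0.2267] 0.00093 639 [83 73 84 77 86 78 84 74]
0.078 [0.5086 0.2275] 0.0024 718 [ 12 119 137 121 139 119  71   0]
```

>>> {"method": "send_rows", "body": {
  "rows": [
    [-1, [25, 40, -30], 0],
    [-1, [45, 85, -60], 0],
    [-1, [65, 130, -60], 0],
    [-1, [75, 175, -60], 0],
    [-1, [83, 220, -60], 0],
    [-1, [88, 265, -60], 0],
    [-1, [90, 310, -60], 0],
    [-1, [90, 350, -60], 0]
  ]
}}

```text
clock: 8.4
tool_pos: [0.4368, -0.1156, 0.2985]
eef_rot: [0.0, 0.994, -0.108, -0.001]
ft_force: [1.1, 0.4, -0.4]
gripper_width: 0.0869
gripper_force: 0.0
```

>>> {"method": "send_rows", "body": {
  "rows": [
    [-1, [-1, 30, 0], 0],
    [-1, [-4, 62, 0], 0],
    [-1, [-4, 62, 0], 0],
    [-1, [-4, 62, 0], 0]
  ]
}}

```text
clock: 8.8
tool_pos: [0.4203, -0.1732, 0.2987]
eef_rot: [-0.0, 0.994, -0.108, -0.001]
ft_force: [0.5, 0.8, -0.2]
gripper_width: 0.0871
gripper_force: 0.0
```

```bash
python3 - <<'E'
from h import *
c=get('wrist'); save(c,'w6.png'); s=telemetry.get_state(); print(s['tool_pos'])
print(proj(c,(.42,-.175,.16)),proj(c,(.42,-.175,.0)))
E
```

```text
[ 0.4207671  -0.17253413  0.29880336]
[284.3313277  195.13914905] [283.73285774 170.94458784]
```

View pics/w6.png

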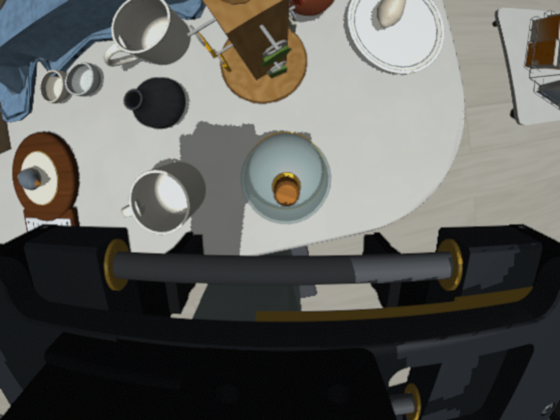

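The wrist view shows the dome, with its knob at about (287,191) and its rim circle about (286,177). The tower is above at about (263,50), clear of it. The fingers straddle the knob.

```bash
python3 - <<'E'
from h import *
c=get('wrist'); f=c['frame'].astype(int); h=cv2.cvtColor(c['frame'],cv2.COLOR_RGB2HSV)
m=roi((h[...,1]>110)&(h[...,0]<17),265,165,310,212); u,v,n=cen(m); e=edge(m); print('knob',u,v,n,e.min(0),e.max(0),onz(c,u,v,.15))
low=e[e[:,1]>188]; Q=np.array([onz(c,a,b,.16) for a,b in e]); 
print('bottom/left/right edge',circ(Q[e[:,1]>e[:,1].mean()],.013))
s=telemetry.get_state()['tool_pos']; p=onz(c,u,v,.15); d=p-s; print('d tool',d@[.977,-.213,0],d@[-.213,-.977,0],s)
a=h[184:200:2,262:312:2]; print(a[...,0]); print(a[...,1])
E
```

```text
knob 286.88138686131384 191.5109489051095 548 [275 177] [299 205] [ 0.42128046 -0.17705716  0.15      ]
bottom/left/right edge (array([ 0.4237283, -0.1776238]), np.float64(0.0009529565553413953))
d tool 0.0012521460993032093 0.004611174964787682 [ 0.42103927 -0.17228485  0.29897811]
[[90 88 90 90 90 45 21 19 15 15 15 15 15 15 15 15 15 15 20 20 83 88 88 90
  88]
 [88 88 90 88 89 36 20 16 15 15 15 15 15 15 16 15 15 15 17 20 84 90 90 88
  90]
 [90 88 88 88 90 40 20 15 15 15 15 15 15 15 15 15 15 15 15 20 79 88 90 90
  88]
 [90 90 88 88 90 46 18 15 15 15 15 15 15 15 15 16 15 15 15 19 88 90 90 88
  88]
 [88 88 88 88 90 86 17 15 15 15 15 15 15 15 15 16 15 15 15 20 88 90 88 87
  87]
 [87 88 88 88 88 90 39 15 15 15 15 15 15 15 15 15 15 15 15 30 90 88 87 88
  88]
 [88 88 90 88 88 90 39 15 15 15 15 15 15 15 15 15 15 15 14 88 90 88 88 88
  88]
 [90 88 90 88 88 88 79 14 15 15 15 15 15 15 15 15 15 15 14 86 88 88 90 90
  88]]
[[ 27  28  26  28  29  20 183 191 182 174 176 178 176 178 178 178 178 179
  190 126  20  23  25  25  29]
 [ 28  30  28  29  30  28 185 186 178 179 175 180 179 178 179 178 177 178
  182 149  22  25  27  27  29]
 [ 29  28  26  29  29  22 168 176 178 180 178 178 176 176 177 176 178 176
  179 145  22  28  28  27  29]
 [ 29  27  28  28  29  20 163 183 177 176 177 179 179 179 178 177 177 176
  179  98  26  28  27  28  29]
 [ 29  27  28  28  28  24  96 182 179 178 177 178 178 177 177 179 177 177
  182  35  28  28  28  30  29]
 [ 29  27  28  28  28  31  15 178 178 177 179 177 178 178 176 175 177 179
  182  16  27  28  29  29  29]
 [ 29  27  27  28  29  28  14 173 178 179 178 177 176 178 177 176 178 176
  175  23  28  29  29  29  30]
 [ 32  29  27  30  30  29  20 132 180 177 179 178 178 178 178 178 177 178
  147  24  29  27  29  29  32]]
```

>>> {"method": "send_rows", "body": {
  "rows": [
    [-1, [1, 2, 40], 0],
    [-1, [3, 5, 80], 0],
    [-1, [3, 5, 115], 0],
    [-1, [3, 5, 145], 0],
    [-1, [3, 5, 162], 0],
    [-1, [3, 5, 169], 0],
    [-1, [3, 5, 169], 0]
  ],
  "grip_force": 10
}}

```text
clock: 9.6
tool_pos: [0.4227, -0.1783, 0.1299]
eef_rot: [-0.0, 0.994, -0.107, -0.001]
ft_force: [-0.3, 0.7, -0.2]
gripper_width: 0.087
gripper_force: 0.0
```

>>> {"method": "send_rows", "body": {
  "rows": [
    [-0.5, [0, 0, 0], 0],
    [0, [0, 0, 0], 0],
    [0.2, [0, 0, 0], 0],
    [0.3, [0, 0, 0], 0],
    [0.5, [0, 0, 0], 0],
    [0.8, [0, 0, 0], 0],
    [0.8, [0, 0, 0], 0],
    [0.8, [0, 0, 0], 0]
  ]
}}

```text
clock: 10.4
tool_pos: [0.4227, -0.1795, 0.1305]
eef_rot: [0.0, 0.994, -0.108, 0.0]
ft_force: [-0.6, 0.0, 0.3]
gripper_width: 0.0308
gripper_force: 0.0
```

>>> {"method": "send_rows", "body": {
  "rows": [
    [0.8, [0, 0, 0], 0],
    [0.8, [0, 0, 0], 0],
    [0.8, [0, 0, 0], 0],
    [0.8, [0, 0, 0], 0]
  ],
  "grip_force": 30
}}

```text
clock: 10.8
tool_pos: [0.4227, -0.1793, 0.1304]
eef_rot: [-0.0, 0.994, -0.108, -0.0]
ft_force: [0.8, 1.2, -0.9]
gripper_width: 0.0252
gripper_force: 30.0
```

>>> {"method": "send_rows", "body": {
  "rows": [
    [0.8, [0, 0, -5], 0],
    [0.8, [0, 0, -20], 0],
    [0.8, [0, 0, -50], 0],
    [0.8, [0, 0, -90], 0],
    [0.8, [0, 0, -130], 0],
    [0.8, [0, 0, -165], 0],
    [0.8, [0, 0, -185], 0],
    [0.8, [0, 0, -185], 0]
  ]
}}

```text
clock: 11.6
tool_pos: [0.424, -0.1804, 0.3184]
eef_rot: [0.001, 0.994, -0.109, 0.003]
ft_force: [1.2, -0.3, -4.1]
gripper_width: 0.025
gripper_force: 30.0
```

```bash
python3 - <<'E'
from h import *
s=telemetry.get_state(); print(s['tool_pos'],s['ft_force'],s['torque'],s['gripper_width'])
S=get('scene'); save(S,'s7.png'); print(proj(S,s['tool_pos']), proj(S,s['tool_pos']-[0,0,.13]))
E
```

```text
[ 0.42396452 -0.18040063  0.31839158] [ 1.20956538 -0.31623342 -4.1019901 ] [ 0.01557589 -0.06953135  0.03725937] 0.0249981329520787
[367.23096175 106.49463952] [358.58163089 162.61282516]
```

```bash
python3 - <<'E'
from h import *
S,D=get('scene'),get('side')
print(tri([(S,121,249),(D,190,236)]), [onz(S,160,290,0),onz(S,121,249,.15)])
E
```

```text
[0.61181445 0.30713617 0.16528853] [array([0.62809975, 0.24798417, 0.        ]), array([0.63023478, 0.29928169, 0.15      ])]
```

>>> {"method": "send_rows", "body": {
  "rows": [
    [0.8, [0, -15, 0], 0],
    [0.8, [0, -45, 0], 0],
    [0.8, [0, -80, 0], 0],
    [0.8, [0, -115, 0], 0],
    [0.8, [0, -150, 0], 0],
    [0.8, [0, -185, 0], 0],
    [0.8, [0, -210, 0], 0],
    [0.8, [0, -220, 0], 0]
  ]
}}

```text
clock: 12.55
tool_pos: [0.4693, 0.0381, 0.3134]
eef_rot: [0.0, 0.994, -0.106, -0.002]
ft_force: [0.9, -1.6, -3.0]
gripper_width: 0.025
gripper_force: 30.0
```

>>> {"method": "send_rows", "body": {
  "rows": [
    [0.8, [0, -15, 0], 0],
    [0.8, [0, -45, 0], 0],
    [0.8, [0, -80, 0], 0],
    [0.8, [0, -115, 0], 0],
    [0.8, [0, -150, 0], 0],
    [0.8, [0, -178, 0], 0],
    [0.8, [0, -192, 0], 0],
    [0.8, [0, -196, 0], 0]
  ]
}}

```text
clock: 13.35
tool_pos: [0.5121, 0.2269, 0.3142]
eef_rot: [0.001, 0.994, -0.108, -0.001]
ft_force: [-1.1, -0.2, -3.6]
gripper_width: 0.025
gripper_force: 30.0
```

>>> {"method": "send_rows", "body": {
  "rows": [
    [0.8, [0, 0, 0], 0],
    [0.8, [0, 0, 0], 0],
    [0.8, [0, 0, 0], 0],
    [0.8, [0, 0, 0], 0]
  ]
}}

```text
clock: 13.75
tool_pos: [0.5125, 0.2255, 0.3158]
eef_rot: [0.0, 0.994, -0.109, 0.0]
ft_force: [-0.3, 0.4, -2.4]
gripper_width: 0.0248
gripper_force: 30.0
```

```bash
python3 - <<'E'
from h import *
s=telemetry.get_state(); print(s['tool_pos'],s['eef_rot'],s['ft_force'],s['torque'])
w=get('wrist'); save(w,'w8.png'); S=get('scene'); D=get('side'); save(S,'s8.png'); save(D,'d8.png')
P=s['tool_pos']-[0,0,.13]
for c in (S,D): print(proj(c,P),proj(c,(.5119,.2267,.027)))
a=cv2.resize(S['frame'][150:350,110:310,::-1],(400,400),interpolation=cv2.INTER_CUBIC); b=cv2.resize(D['frame'][130:330,150:350,::-1],(400,400),interpolation=cv2.INTER_CUBIC)
cv2.imwrite('pics/m8.png',np.hstack([a,b]))
E
```

```text
[0.51247896 0.22554141 0.31575824] [ 1.97182673e-04  9.94018738e-01 -1.09209190e-01  2.49841005e-04] [-0.30265833  0.36441924 -2.43077308] [ 0.04618929  0.03895242 -0.05198792]
[195.15856833 239.72409192] [204.71626327 302.46935876]
[244.02559421 219.2428748 ] [245.2356978  281.23919134]
```

View pics/m8.png

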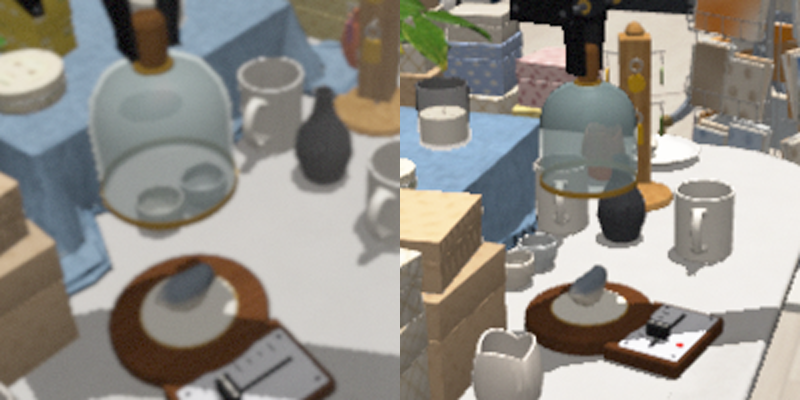

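The dome hangs upright. Its rim is centred at about (194.5,241) in the scene view and (244.5,218) in the side view, within 1.5 px of the prediction. I lower it to just above the bird and check again.

>>> {"method": "send_rows", "body": {
  "rows": [
    [0.8, [-1, -1, 10], 0],
    [0.8, [-1, -1, 30], 0],
    [0.8, [-1, -1, 55], 0],
    [0.8, [-1, -1, 75], 0],
    [0.8, [-1, -1, 88], 0],
    [0.8, [-1, -1, 92], 0],
    [0.8, [-1, -1, 92], 0],
    [0.8, [-1, -1, 92], 0]
  ]
}}

```text
clock: 14.7
tool_pos: [0.5123, 0.2283, 0.2245]
eef_rot: [-0.001, 0.994, -0.108, 0.001]
ft_force: [0.6, 0.8, -2.5]
gripper_width: 0.025
gripper_force: 30.0
```

```bash
cat > rim.py <<'E'
from h import *
s=telemetry.get_state(); print(s['tool_pos'],s['eef_rot'],s['ft_force'])
P=s['tool_pos']-[0,0,.1304]
for n in('scene','side'):
    c=get(n); save(c,n+'9.png'); f=c['frame']; h=cv2.cvtColor(f,cv2.COLOR_RGB2HSV)
    # brass band pixels: near predicted rim ellipse
    th=np.linspace(0,2*np.pi,360); best=[]
    m=((h[...,1]>90)&(h[...,0]>12)&(h[...,0]<30)&(h[...,2]>70)).astype(np.uint8)
    pts=[]
    for t in th:
        q=P+.056*np.array([np.cos(t),np.sin(t),0]); u=proj(c,q); o=proj(c,P); d=(u-o)/np.linalg.norm(u-o)
        hit=[k for k in np.arange(-5,6,.5) if m[tuple((u+k*d).round().astype(int)[::-1])]]
        if hit: pts.append((*(u+np.mean(hit)*d),t))
    pts=np.array(pts); Q=np.array([onz(c,a,b,P[2]+.003) for a,b,_ in pts]); print(n,len(pts),'rim',circ(Q,.056),'pred',P, 'disc px',proj(c,(.5119,.2267,.027)))
E
python3 rim.py; python3 - <<'E'
import cv2,numpy as np
a=cv2.resize(cv2.imread('pics/scene9.png')[190:350,130:290],(400,400),interpolation=cv2.INTER_CUBIC); b=cv2.resize(cv2.imread('pics/side9.png')[170:330,165:325],(400,400),interpolation=cv2.INTER_CUBIC); cv2.imwrite('pics/m9.png',np.hstack([a,b]))
E
```

```text
[0.51226167 0.22833041 0.2245115 ] [-5.32586651e-04  9.94110895e-01 -1.08362804e-01  8.64788732e-04] [ 0.59346435  0.78904329 -2.46513273]
scene 134 rim (array([0.51050227, 0.2292091 ]), np.float64(0.0014815803732893126)) pred [0.51226167 0.22833041 0.0941115 ] disc px [204.71626327 302.46935876]
side 186 rim (array([0.51139727, 0.22987755]), np.float64(0.000987344063895849)) pred [0.51226167 0.22833041 0.0941115 ] disc px [245.2356978  281.23919134]
```

View pics/m9.png

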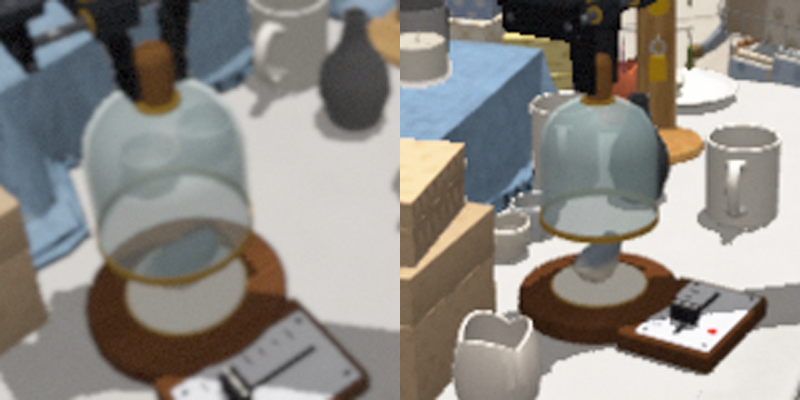

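Rim centre about (0.511, 0.2295) and it hangs level over the bird, which is visible below it untouched. I hold that against the disc as the same two cameras see it.

```bash
python3 - <<'E'
from h import *
for n in('scene','side'):
    c=get(n); f=c['frame'].astype(int); h=cv2.cvtColor(c['frame'],cv2.COLOR_RGB2HSV)
    m=((h[...,1]>90)&(h[...,0]<25)).astype(np.uint8); m=cv2.resize(m,None,fx=1,fy=1)
    ed=np.argwhere(cv2.morphologyEx(m,cv2.MORPH_GRADIENT,np.ones((3,3),np.uint8)))
    ed=ed[(ed[:,0]>255)&(ed[:,0]<335)&(ed[:,1]>150)&(ed[:,1]<285)]
    p0=np.array([.511,.2275]); o=ray(c,280,210)[0][:2]; v=(p0-o)/np.linalg.norm(p0-o)
    Q=np.array([onz(c,b,a,.027) for a,b in ed]); 
    for it in range(4):
        d=Q[:,:2]-p0; k=(abs(np.linalg.norm(d,axis=1)-.045)<.01)&(d@v<0.0)
        p0,e=circ(Q[k],.045)
    print(n,p0,e,k.sum())
E
```

```text
scene [0.50965046 0.22971625] 0.001630906584723302 175
side [0.5114551  0.23459477] 0.0027130211418204403 110
```

>>> {"method": "send_rows", "body": {
  "rows": [
    [0.8, [0, 0, 8], 0],
    [0.8, [0, 0, 20], 0],
    [0.8, [0, 0, 34], 0],
    [0.8, [0, 0, 46], 0],
    [0.8, [0, 0, 53], 0],
    [0.8, [0, 0, 55], 0],
    [0.8, [0, 0, 55], 0],
    [0.8, [0, 0, 55], 0]
  ]
}}

```text
clock: 15.7
tool_pos: [0.512, 0.2282, 0.169]
eef_rot: [-0.0, 0.994, -0.108, 0.0]
ft_force: [0.1, -0.0, -3.1]
gripper_width: 0.0252
gripper_force: 30.0
```

>>> {"method": "send_rows", "body": {
  "rows": [
    [0.8, [0, 0, 0], 0],
    [0.8, [0, 0, 0], 0],
    [0.8, [0, 0, 0], 0],
    [0.8, [0, 0, 0], 0]
  ]
}}

```text
clock: 16.1
tool_pos: [0.5117, 0.2279, 0.1687]
eef_rot: [-0.0, 0.994, -0.108, 0.0]
ft_force: [-1.3, -1.6, -2.8]
gripper_width: 0.0248
gripper_force: 30.0
```

```bash
python3 rim.py; python3 -c "
from h import *
for i in range(4): get('side'); s=telemetry.get_state(); print(s['tool_pos'],s['ft_force'])
a=cv2.resize(cv2.imread('pics/scene9.png')[210:370,130:290],(400,400),interpolation=cv2.INTER_CUBIC); b=cv2.resize(cv2.imread('pics/side9.png')[200:330,180:310],(400,400),interpolation=cv2.INTER_CUBIC); cv2.imwrite('pics/m10.png',np.hstack([a,b]))"
```

```text
[0.51166955 0.22792152 0.16872524] [-5.35883426e-05  9.94108346e-01 -1.08390768e-01  1.88314290e-04] [-1.33599785 -1.58243548 -2.78221287]
scene 213 rim (array([0.50759078, 0.23021762]), np.float64(0.0017193457560905694)) pred [0.51166955 0.22792152 0.03832524] disc px [204.71626327 302.46935876]
side 198 rim (array([0.5091196 , 0.23563405]), np.float64(0.002454106656764445)) pred [0.51166955 0.22792152 0.03832524] disc px [245.2356978  281.23919134]
[0.51165065 0.22789484 0.16860997] [ 0.60309306 -0.37588362 -3.40219712]
[0.51161343 0.22789984 0.1685604 ] [-0.08696416 -0.28844367 -3.56417322]
[0.51160487 0.22788262 0.16853858] [-0.120032   -0.26904049 -3.49940198]
[0.51159522 0.22786221 0.16854354] [ 0.19056196 -0.60359644 -3.68754991]
```

View pics/m10.png

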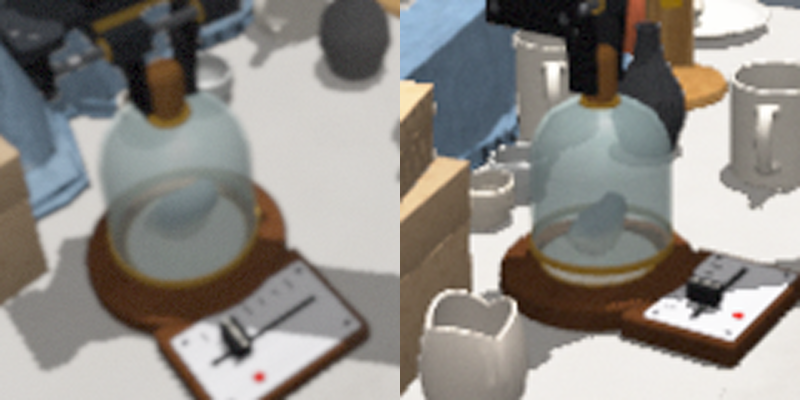

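The dome hangs free (about 3.5 N, its own weight) around the bird, and the disc shows below the rim in the side view. The rim is about 14 mm above the ledge, so I raise it 1 mm, let it settle and hand in.

>>> {"method": "send_rows", "body": {
  "rows": [
    [0.8, [0, 0, -1], 0],
    [0.8, [0, 0, -1], 0],
    [0.8, [0, 0, -1], 0],
    [0.8, [0, 0, -1], 0],
    [0.8, [0, 0, -1], 0],
    [0.8, [0, 0, -1], 0]
  ]
}}

```text
clock: 17.0
tool_pos: [0.5116, 0.2279, 0.1695]
eef_rot: [0.0, 0.994, -0.108, 0.0]
ft_force: [0.0, -0.0, -3.7]
gripper_width: 0.0253
gripper_force: 30.0
```

```bash
python3 -c "
from cell import telemetry,close_job
s=telemetry.get_state(); print(s['tool_pos'],s['ft_force'],s['joint_vel'].round(4)); print(close_job())"
```

```text
[0.51159574 0.2278567  0.16951051] [ 0.04256867 -0.03707642 -3.73901596] [-0.0023  0.0007  0.001  -0.001  -0.0003  0.0003 -0.0001]
the job is handed in; nothing more can be done
None
```

The job is handed in at 17 s: the dimmer line is about 0.5 mm from the red dot and released, and the dome is held still round the bird, upright, its rim about 15 mm above the ledge and centred to within about 2 mm, with no contact on the force reading.

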